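# Run the bin press with its hold-to-run key

## Robot

A 6-joint arm with a two-finger parallel gripper is mounted at the origin on the work surface. World frame = base frame: x ahead of the robot, y to its left, z up, the work surface at z = 0. Lengths are in mm, angles in rad, forces in N, time in s.
With the tool pointing down it reaches from about 375 to 750 mm from the base axis. Payload 9 kg.
Tool frame: the origin (TCP) lies at the very end of the fingers, on their centre line; the grasp point (between the pads) lies grip_depth behind it (grip_depth is the distance from the TCP to the grasp point, in mm); z points along the fingers, y is the line along which they close (so a half turn about z gives the same grasp; the last joint's range is limited). The gripper opens to 85 mm and grips with 20 to 120 N. Pads are 22 mm wide; open, the fingers measure 114 mm over their backs; the gripper's body (76 mm by 85 mm) begins 54 mm behind the grasp point. The pads swing forward as they close: fully open they stand 13 mm farther back than shut.
Start: joints at [-1.379, 0.104, 0.097, 1.564, 0, 1.353], TCP at [239.068, -550.348, 231.331] pointing down, gripper open.
Joint ranges: [-2.99, 2.99], [-0.84, 1.86], [-1.1, 1.16], [-1.84, 2.11], [-1.51, 1.56], [-3.14, 3.14]. Speed limits (rad/s): [2.22, 2.22, 2.57, 3.14, 3.14, 3.14].

## Interface

Orientations are given as a rotation vector (axis times angle).
In Python, from cell import sense, get_image, hand_in, grip_depth gives the robot as it stands.
- The arm moves only by the tool move_arm, never from a script. Its argument "moves" is a list of rows, each an object of numbers: "tx", "ty", "tz": the shift along the tool's x, y, z each as a share of 0.2 m, from -1 to 1; "rx", "ry", "rz": the turn, a rotation vector about the tool's x, y, z each as a share of 30 degrees, from -1 to 1; "hand": the opening, from 0 (shut) to 1 (fully open). A call has 1 to 8 rows; each row shifts and turns the commanded pose from where the row before left it, along the tool's axes as they then stand; what a row does not reach is not made up. A row lasts 1/8 s, in which the tool goes at most 62.5 mm and 10.7 degrees, less where a joint would pass 70% of its speed; a pose out of reach is approached as far as the arm can. A call with a number of a shift or a turn outside -1 to 1 is refused whole. A call with a gripper value outside its range is refused whole. The fingers move at their own pace and stop on an object; the grip force is fixed at half the most. Time passes only in rows, so rows that do not move let the fingers close. It gives the time, the measured TCP pose, the force, the opening and the grip force at its end, in the units of the state.
- sense(): the state, without advancing time (a new reading comes with each control period).
- get_image(name): name is "scene" or "top"; returns a dict with "img" (384x512x3 uint8, red, green, blue), "K" (3x3 intrinsics, pixels), "R" (3x3) and "t" (3): a world point X has camera coordinates R X + t. Camera axes: x right, y down, z forward; pixel columns grow to the right and rows downward; lengths in mm; the calibration is good to about 2 mm. A picture is of the moment at which its call begins. There is no depth.
- hand_in(): hands the job in; it is judged then, once.
The state is a dict: "clock": time; "joints": joint angles; "dq": joint speeds; "joint_torque": joint torques, N m; "position": TCP position; "tool_rot": TCP orientation; "contact_force": force on the tool from outside, world axes, zero at the start; "ft_torque": the same for the moment, N m; "grip_width": opening from 0.0 (shut) to 1.0 (fully open); "grasp_force": force on a finger pad.
Only numpy, scipy, OpenCV 4.12 (cv2) and the standard library are available. Lean on these libraries where they do the work, as an engineer would, in place of code of your own. Each camera call takes 0.05 s, during which the arm holds its last target. There are 200 camera calls.

## Task

Run the press of the waste bin: draw the red-headed key out of the wooden key block, push it fully home into the key switch on the control station, easing it past its sticky pins, then turn it a quarter turn clockwise against the spring. The press runs only while the key is held over, so finish still gripping the key, fully in and turned. Do not press the red stop button, and leave the other two keys in their slots and the kitchenware where it stands.

Things in the scene. Friction and masses are not known exactly. Their poses are not given: they have to be found in the camera images.
- press_key_center (a point): Centre of the red plastic head of the key to use. The key stands upright, blade down, in one of the block's three slots (which one varies). Head: 10 mm thick (key's x), 30 mm wide (y), 46 mm tall (z up); its underside, 23 mm below this point, rests on the block. Grip it from above by its two broad faces, at or above the centre. About 30 g; the same both ways round (half a turn about z).
- press_key_tip (a point): The lower tip of the red key's blade, on the key's axis, 51 mm below the centre of the head. The blade is 3 mm thick (key's x) and 10 mm wide (key's y), 28 mm long from the underside of the head, rounded and narrowed to 6.6 mm over its last 5 mm.
- blue_key_center (a point): Centre of the head of the blue key, same shape, in another slot of the block. Leave it.
- yellow_key_center (a point): Centre of the head of the yellow key, same shape, in another slot of the block. Leave it.
- key_block: Fixed beech block 50 x 190 x 36 mm; origin at the centre of its underside, y along its length. Three slots 60 mm apart along y (middle one at the centre) hold the keys, whose broad faces look along the block's x. The slots are 4.5 x 11.5 mm and 31 mm deep: lift a key straight up by 35 mm or more to clear it.
- keyway (a point): Centre of the keyway's mouth, 68 mm above the counter, in the key switch: a round brass plug 22 mm across in a steel bezel 33 mm across. z up, y along the station. With the switch off it is a dark slot 4.5 mm wide (x), 11.5 mm long (y), mouth bevelled by 2.5 mm. The key goes straight down, key's y along this y, either way round, 28 mm deep, until the head's underside meets the face.
- plug (a joint): Angle of the switch's plug, rad: 0 off, grows as the key turns clockwise seen from above; stop at 1.6, the press runs beyond 1.2. It turns only with the key fully home. A spring (up to 0.08 N m) returns it to 0 when the key is let go. The plug lags the key by about 0.2 rad (loose fit).
- station: Fixed control station, dark grey with off-white cover, 70 x 160 x 56 mm, 17 mm fixing lugs at both ends; origin at the centre of its underside, y along its length. Key switch at y = +45 mm, low green lamp at y = -4 mm (top 71 mm high), stop button at y = -45 mm. In the switch two pairs of sticky sprung pins, 10 and 18 mm deep, and a sprung plunger over the last 6 mm resist the key by up to 15 N.
- stop_button (a joint): Travel of the red mushroom stop button (40 mm across, top 87 mm above the counter, at y = -45 mm on the station): 0 at rest, 6 mm fully pressed. It must not be pressed.
- stew_pot: Closed blue ceramic stew pot, 220 mm across (280 mm over its two handles), 159 mm tall; origin at the centre of its underside. Leave alone.
- bowls: Two nested steel bowls, 203 mm across, 81 mm tall; origin at the centre of the underside. Leave alone.
- measuring_cup: Green plastic measuring cup, 88 mm across, 90 mm tall, handle to its +y; origin at the centre of its underside. Leave alone.
- mortar: Beech wood mortar with its pestle standing in it, 112 mm across, 88 mm tall (127 mm with the pestle); origin at the centre of its underside. Leave alone.

How it is judged:
By the outcome, as a careful person would: the job done as asked, in the order asked, and still so for the second after the job is handed in, while the arm keeps its last pose, push and grip.
It also fails if it takes over 50 s, if anything falls off the work surface, if the arm or the gripper's body presses on something with over 40 N, if the wrist force passes 120 N, or if a joint passes its speed limit or range.

## Working session

There is one attempt and no reset: what is moved stays moved. The work goes in short steps, Python scripts to look and compute and a tool call to move; the robot and the scene stay as the last step left them, time stands still between calls to the robot, and variables do not carry over. Pictures are saved under pics/ and viewed, at most 10 in all, crops included, and the job is handed in when it is done.

Besides the shell and the picture viewer there is one more tool, called after "Emit:" as name(argument=value, ...), one argument or row to a line, values as JSON. move_arm: Moves the arm, as the interface text tells. Shift numbers are shares of 0.2 m and turn numbers shares of 30 degrees, none past 1 either way. Its arguments: {"type":"object","properties":{"moves":{"type":"array"}},"required":["moves"]}

```bash
mkdir -p pics
python3 - <<'E'
from cell import *
import cv2,numpy as np
print(grip_depth); s=sense(); print(s)
for n in("scene","top"):
    d=get_image(n); cv2.imwrite(f"pics/{n}0.png",d["img"][:,:,::-1]); print(n,d["K"],d["R"],d["t"])
E
```

```text
18.700000000000003
{'clock': 0.0, 'joints': array([-1.37868504e+00,  1.04666871e-01,  9.64529971e-02,  1.56387476e+00,
        2.66927161e-05,  1.35307339e+00]), 'dq': array([-0.00013524,  0.00042986, -0.00055133, -0.00047546, -0.00162926,
        0.00079126]), 'joint_torque': array([ 4.50725302e-04, -5.56926584e+01,  5.03651440e+01,  1.67678820e-02,
       -2.89982772e-04, -5.14950855e-07]), 'position': array([ 239.0146832 , -549.98447593,  230.53234502]), 'tool_rot': array([-3.07459896e+00, -6.39007243e-01, -6.78920120e-05]), 'contact_force': array([ 0.34829185, -0.72241577,  0.35750091]), 'ft_torque': array([ 0.03293767,  0.04210052, -0.00763847]), 'grasp_force': 0.0, 'grip_width': 0.9964249214036409}
scene [[400.79901983   0.         253.27913885]
 [  0.         400.79901983 182.15407016]
 [  0.           0.           1.        ]] [[-0.7795827   0.62615511  0.0134387 ]
 [ 0.49846698  0.63331232 -0.59198495]
 [-0.3791853  -0.45480248 -0.80583697]] [ 493.76969232 -233.86843091 1727.75308832]
top [[385.75676113   0.         258.27597942]
 [  0.         385.75676113 186.21875676]
 [  0.           0.           1.        ]] [[-7.25417541e-04 -9.99952826e-01  9.68602101e-03]
 [-9.84950195e-01 -9.59635731e-04 -1.72835740e-01]
 [ 1.72836882e-01 -9.66562636e-03 -9.84903035e-01]] [ -34.85985447  649.4438767  1229.92353856]
```

View pics/scene0.png

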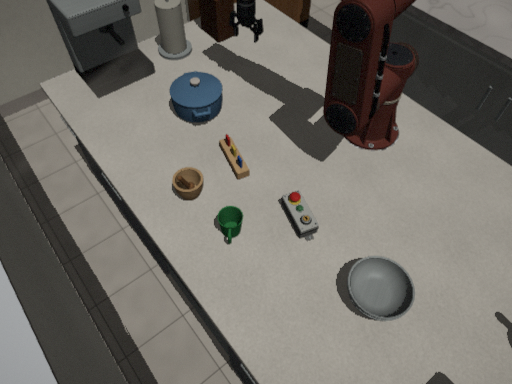

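View pics/top0.png

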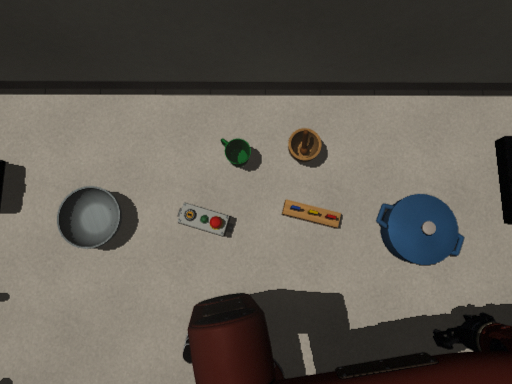

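The top view shows the block at (312,214) with the red key at its right end (332,217), and the station at (204,219) with the keyway at (190,214) and the red button at (216,222). The scene view shows the red key at (228,139) and the switch at (306,219).

```bash
cat > h.py <<'E'
import cv2,numpy as np
from cell import *
def ray(d,u,v):
    r=d["R"].T@np.linalg.inv(d["K"])@[u,v,1]; return -d["R"].T@d["t"], r/np.linalg.norm(r)
def plane(d,u,v,z):
    o,r=ray(d,u,v); return o+r*(z-o[2])/r[2]
def proj(d,X):
    p=d["K"]@(d["R"]@np.array(X,float)+d["t"]); return p[:2]/p[2]
def cross(d1,p1,d2,p2):
    a,r=ray(d1,*p1); b,q=ray(d2,*p2)
    s=np.linalg.lstsq(np.c_[r,-q],b-a,rcond=None)[0]; A=a+s[0]*r; B=b+s[1]*q
    return (A+B)/2,np.linalg.norm(A-B)
def blobs(d,lo,hi,box,amin=4):
    h=cv2.cvtColor(d["img"],cv2.COLOR_RGB2HSV); m=cv2.inRange(h,np.array(lo),np.array(hi))
    if lo[0]==0: m|=cv2.inRange(h,np.array([170,lo[1],lo[2]]),np.array([180,255,255]))
    k=np.zeros_like(m); x0,y0,x1,y1=box; k[y0:y1,x0:x1]=m[y0:y1,x0:x1]
    n,l,s,c=cv2.connectedComponentsWithStats(k)
    return [(c[i].round(2),s[i,4],l==i) for i in range(1,n) if s[i,4]>=amin]
C=dict(red=((0,150,60),(6,255,255)),blue=((100,120,40),(130,255,255)),yellow=((22,150,80),(34,255,255)))
E
python3 - <<'E'
from h import *
S,T=get_image("scene"),get_image("top")
for n,d,bs in(("scene",S,[(215,130,255,180),(280,185,320,240)]),("top",T,[(280,198,345,230),(175,200,235,240)])):
    for b in bs:
        for c,(lo,hi) in C.items():
            for q in blobs(d,lo,hi,b): print(n,c,q[0],q[1],plane(d,*q[0],59 if b is bs[0] else 80).round(1))
        for q in blobs(d,(8,60,60),(21,255,255),b,8): print(n,"wood/brass",q[0],q[1],plane(d,*q[0],36 if b is bs[0] else 70).round(1), cv2.minAreaRect(np.argwhere(q[2])[:,::-1].astype(np.float32)))
a=cv2.resize(S["img"][125:185,210:270],None,fx=6.5,fy=6.5,interpolation=2)
b=cv2.resize(S["img"][183:243,275:335],None,fx=6.5,fy=6.5,interpolation=2)
c=cv2.resize(T["img"][192:222+12,280:345],(390,200),interpolation=2)
e=cv2.resize(T["img"][192:234,173:238],(390,200),interpolation=2)
cv2.imwrite("pics/c1.png",np.vstack([np.hstack([a,b])[:,:780],cv2.resize(np.hstack([c,e]),(780,200))])[:,:,::-1])
E
```

```text
scene red [227.88 139.76] 25 [ 545.8 -271.9   59. ]
scene blue [239.33 160.48] 21 [ 575.  -159.2   59. ]
scene yellow [233.78 149.74] 23 [ 559.  -215.6   59. ]
scene wood/brass [234.51 158.96] 441 [ 573.9 -192.1   36. ] ((234.39256286621094, 157.30967712402344), (43.76368713378906, 14.287958145141602), 64.1336441040039)
scene red [294.42 196.28] 72 [532.1 104.   80. ]
scene yellow [294.63 201.95] 19 [547.6 122.2  80. ]
scene wood/brass [290.88 199.12] 8 [544.8 100.8  70. ] ((291.0, 199.00001525878906), (7.071067810058594, 1.4142135381698608), 45.0)
scene wood/brass [305.93 218.  ] 28 [556.4 190.8  70. ] ((306.0, 218.0), (4.0, 6.0), 90.0)
top red [330.75 216.18] 28 [ 549.2 -273.2   59. ]
top blue [295.35 207.3 ] 23 [ 578.5 -157.1   59. ]
top yellow [312.8  211.48] 25 [ 564.7 -214.4   59. ]
top wood/brass [311.05 213.65] 839 [ 559.9 -211.9   36. ] ((311.2646789550781, 213.44119262695312), (58.45108413696289, 16.734956741333008), 14.03624439239502)
top red [215.43 221.9 ] 105 [528.6 103.4  80. ]
top wood/brass [189.32 214.32] 44 [554.1 189.7  70. ] ((189.25, 214.25001525878906), (6.363961219787598, 7.071067810058594), 45.0)
top wood/brass [212. 226.] 11 [516.2 115.3  70. ] ((211.86471557617188, 225.7412109375), (9.219545364379883, 1.9523742198944092), 40.60129928588867)
```

View pics/c1.png

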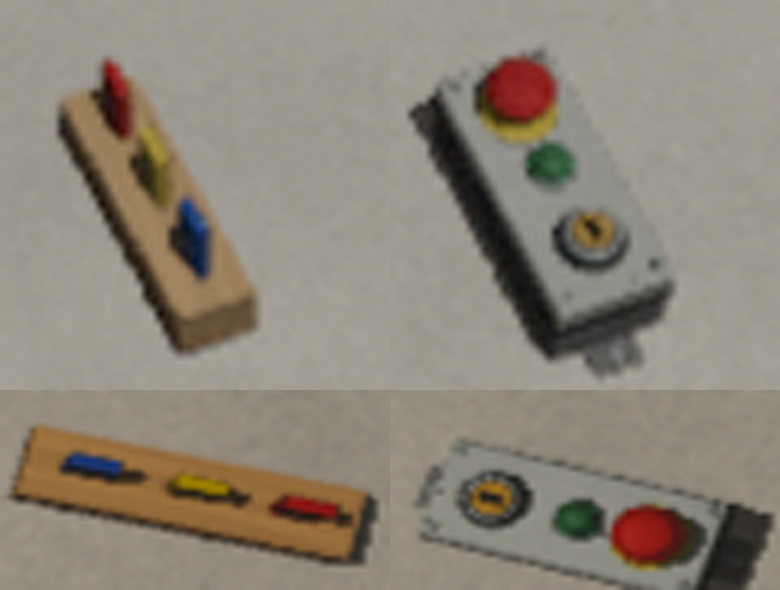

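The crops confirm this: the red key is at the block's right end with its top at (332,217), and the slot in the brass runs along the station. I'll use the tool yaw that leaves joint 6 room for the final clockwise turn. First I turn in place.

Emit:
move_arm(
  moves=[
    {"rz":-0.35,"hand":1},
    {"rz":-0.35,"hand":1},
    {"rz":-0.35,"hand":1},
    {"rz":-0.35,"hand":1},
    {"rz":-0.35,"hand":1},
    {"rz":-0.35,"hand":1},
    {"rz":-0.35,"hand":1},
    {"rz":-0.35,"hand":1},
  ],
)

```text
schema error: expected keys tx, ty, tz, rx, ry, rz, hand
```

Emit:
move_arm(
  moves=[
    {"rz":-0.35,"hand":1},
    {"rz":-0.35,"hand":1},
    {"rz":-0.35,"hand":1},
    {"rz":-0.35,"hand":1},
    {"rz":-0.35,"hand":1},
    {"rz":-0.35,"hand":1},
    {"rz":-0.35,"hand":1},
    {"rz":-0.35,"hand":1},
  ],
)

```text
schema error: expected keys tx, ty, tz, rx, ry, rz, hand
```

Emit:
move_arm(
  moves=[
    {"rz":-0.35,"hand":1},
    {"rz":-0.35,"hand":1},
    {"rz":-0.35,"hand":1},
    {"rz":-0.35,"hand":1},
    {"rz":-0.35,"hand":1},
    {"rz":-0.35,"hand":1},
    {"rz":-0.04,"hand":1},
  ],
)

```text
schema error: expected keys tx, ty, tz, rx, ry, rz, hand
```

```bash
cat >> h.py <<'E'
from scipy.spatial.transform import Rotation as Ro
def st():
    s=sense(); M=Ro.from_rotvec(s["tool_rot"]).as_matrix()
    print("t",round(s["clock"],2),"p",s["position"].round(1),"yawx",round(np.degrees(np.arctan2(M[1,0],M[0,0])),1),"z",M[:,2].round(3),"j",s["joints"].round(2),"F",s["contact_force"].round(1),"T",s["ft_torque"].round(2),"g",round(s["grip_width"],3),round(s["grasp_force"],1))
    return s,M
def to(X,yawx=None):
    s,M=st(); print("shift mm",(M.T@(np.array(X)-s["position"])).round(1),"shares",(M.T@(np.array(X)-s["position"])/200).round(3))
    if yawx is not None: print("rz share",round(-((yawx-np.degrees(np.arctan2(M[1,0],M[0,0]))+180)%360-180)/30,3))
E
python3 -c "
from h import *
to([547.5,-272.5,150],-104.2)"
```

```text
t 0.2 p [ 239.  -550.1  230.8] yawx 23.5 z [-0.     0.001 -1.   ] j [-1.38  0.1   0.1   1.56 -0.    1.35] F [-0.4  0.7 -1.8] T [ 0.01  0.04 -0.  ] g 0.997 0.0
shift mm [ 393.6 -131.7   81. ] shares [ 1.968 -0.658  0.405]
rz share 4.256
```

All keys are needed in each row.

Emit:
move_arm(
  moves=[
    {"tx":0,"ty":0,"tz":0,"rx":0,"ry":0,"rz":-0.35,"hand":1},
    {"tx":0,"ty":0,"tz":0,"rx":0,"ry":0,"rz":-0.35,"hand":1},
    {"tx":0,"ty":0,"tz":0,"rx":0,"ry":0,"rz":-0.35,"hand":1},
    {"tx":0,"ty":0,"tz":0,"rx":0,"ry":0,"rz":-0.35,"hand":1},
    {"tx":0,"ty":0,"tz":0,"rx":0,"ry":0,"rz":-0.35,"hand":1},
    {"tx":0,"ty":0,"tz":0,"rx":0,"ry":0,"rz":-0.35,"hand":1},
    {"tx":0,"ty":0,"tz":0,"rx":0,"ry":0,"rz":-0.35,"hand":1},
    {"tx":0,"ty":0,"tz":0,"rx":0,"ry":0,"rz":-0.35,"hand":1},
  ],
)

```text
clock: 1.2
position: [239.1, -550.2, 231.1]
tool_rot: [-1.85, -2.539, -0.0]
contact_force: [0.0, -0.3, -0.4]
grip_width: 0.996
grasp_force: 0.0
```

Emit:
move_arm(
  moves=[
    {"tx":0,"ty":0,"tz":0,"rx":0,"ry":0,"rz":-0.35,"hand":1},
    {"tx":0,"ty":0,"tz":0,"rx":0,"ry":0,"rz":-0.35,"hand":1},
    {"tx":0,"ty":0,"tz":0,"rx":0,"ry":0,"rz":-0.35,"hand":1},
    {"tx":0,"ty":0,"tz":0,"rx":0,"ry":0,"rz":-0.35,"hand":1},
    {"tx":0,"ty":0,"tz":0,"rx":0,"ry":0,"rz":-0.35,"hand":1},
    {"tx":0,"ty":0,"tz":0,"rx":0,"ry":0,"rz":-0.35,"hand":1},
    {"tx":0,"ty":0,"tz":0,"rx":0,"ry":0,"rz":-0.35,"hand":1},
    {"tx":0,"ty":0,"tz":0,"rx":0,"ry":0,"rz":-0.35,"hand":1},
  ],
)

```text
clock: 2.2
position: [239.1, -550.2, 231.1]
tool_rot: [0.324, -3.125, -0.0]
contact_force: [-0.2, -0.6, -0.9]
grip_width: 0.997
grasp_force: 0.0
```

Emit:
move_arm(
  moves=[
    {"tx":0,"ty":0,"tz":0,"rx":0,"ry":0,"rz":-0.35,"hand":1},
    {"tx":0,"ty":0,"tz":0,"rx":0,"ry":0,"rz":-0.35,"hand":1},
    {"tx":0,"ty":0,"tz":0,"rx":0,"ry":0,"rz":-0.35,"hand":1},
    {"tx":0,"ty":0,"tz":0,"rx":0,"ry":0,"rz":-0.35,"hand":1},
    {"tx":0,"ty":0,"tz":0,"rx":0,"ry":0,"rz":-0.35,"hand":1},
    {"tx":0,"ty":0,"tz":0,"rx":0,"ry":0,"rz":-0.35,"hand":1},
    {"tx":0,"ty":0,"tz":0,"rx":0,"ry":0,"rz":-0.04,"hand":1},
  ],
)

```text
clock: 3.08
position: [239.0, -550.3, 231.1]
tool_rot: [-1.927, 2.481, 0.0]
contact_force: [-0.2, -0.1, 0.9]
grip_width: 1.001
grasp_force: 0.0
```

```bash
python3 -c "
from h import *
to([547.5,-272.5,150],-104.2)"
```

```text
t 3.08 p [ 239.  -550.3  231.1] yawx -104.3 z [-0.  0. -1.] j [-1.38  0.1   0.1   1.56 -0.   -2.7 ] F [-0.2 -0.1  0.9] T [-0.01  0.06 -0.05] g 1.001 0.0
shift mm [-345.5 -230.1   81.2] shares [-1.727 -1.151  0.406]
rz share -0.004
```

Emit:
move_arm(
  moves=[
    {"tx":-0.216,"ty":-0.144,"tz":0,"rx":0,"ry":0,"rz":0,"hand":1},
    {"tx":-0.216,"ty":-0.144,"tz":0,"rx":0,"ry":0,"rz":0,"hand":1},
    {"tx":-0.216,"ty":-0.144,"tz":0,"rx":0,"ry":0,"rz":0,"hand":1},
    {"tx":-0.216,"ty":-0.144,"tz":0.05,"rx":0,"ry":0,"rz":0,"hand":1},
    {"tx":-0.216,"ty":-0.144,"tz":0.1,"rx":0,"ry":0,"rz":0,"hand":1},
    {"tx":-0.216,"ty":-0.144,"tz":0.1,"rx":0,"ry":0,"rz":0,"hand":1},
    {"tx":-0.216,"ty":-0.144,"tz":0.1,"rx":0,"ry":0,"rz":0,"hand":1},
    {"tx":-0.216,"ty":-0.144,"tz":0.05,"rx":0,"ry":0,"rz":0,"hand":1},
  ],
)

```text
clock: 4.08
position: [548.5, -270.8, 150.0]
tool_rot: [1.922, -2.485, -0.002]
contact_force: [0.6, -0.5, -0.3]
grip_width: 1.001
grasp_force: 0.0
```

Run:
```python
from h import *
to([547.5,-272.5,43],-104.2)
S,T=get_image("scene"),get_image("top")
a=cv2.resize(S["img"][105:185,200:280],(390,390),interpolation=2)
c=cv2.resize(T["img"][172:252,280:360],(390,390),interpolation=2)
cv2.imwrite("pics/c2.png",np.hstack([a,c])[:,:,::-1])
for d in(S,T): print(proj(d,[547.5,-272.5,82]),proj(d,[547.5,-272.5,150]))
```

```text
t 4.08 p [ 548.5 -270.8  150. ] yawx -104.6 z [-0.001  0.001 -1.   ] j [-0.67  0.14 -0.01  1.42 -0.   -1.99] F [ 0.6 -0.5 -0.3] T [-0.05 -0.03 -0.  ] g 1.001 0.0
shift mm [  1.9   0.4 107. ] shares [0.01  0.002 0.535]
rz share -0.012
[227.22546121 135.90784494] [226.5286432  123.65192547]
[331.9423604  216.01425584] [336.34082259 213.86221264]
```

View pics/c2.png

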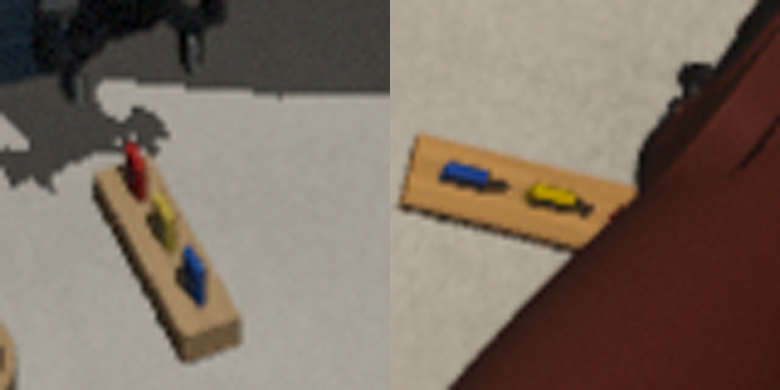

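The scene crop shows both fingers straddling the red key. Their tips are at about (215,123) and (239,117), which matches the projected TCP. Descend and grip.

Emit:
move_arm(
  moves=[
    {"tx":0.01,"ty":0,"tz":0.1,"rx":0,"ry":0,"rz":-0.01,"hand":1},
    {"tx":0,"ty":0,"tz":0.15,"rx":0,"ry":0,"rz":0,"hand":1},
    {"tx":0,"ty":0,"tz":0.15,"rx":0,"ry":0,"rz":0,"hand":0.8},
    {"tx":0,"ty":0,"tz":0.1,"rx":0,"ry":0,"rz":0,"hand":0.6},
    {"tx":0,"ty":0,"tz":0.035,"rx":0,"ry":0,"rz":0,"hand":0.4},
    {"tx":0,"ty":0,"tz":0,"rx":0,"ry":0,"rz":0,"hand":0.3},
    {"tx":0,"ty":0,"tz":0,"rx":0,"ry":0,"rz":0,"hand":0.3},
  ],
)

```text
clock: 5.05
position: [547.9, -275.1, 45.6]
tool_rot: [-1.933, 2.476, -0.003]
contact_force: [0.1, 0.4, 0.5]
grip_width: 0.3
grasp_force: 0.0
```

Run:
```python
from h import *
to([547.5,-272.5,43],-104.2)
S=get_image("scene")
a=cv2.resize(S["img"][110:170,200:260],(600,600),interpolation=2)
cv2.imwrite("pics/c3.png",a[:,:,::-1])
```

```text
t 5.05 p [ 547.9 -275.1   45.6] yawx -104.0 z [ 0.001 -0.001 -1.   ] j [-0.68  0.19 -0.15  1.23 -0.   -2.  ] F [0.1 0.4 0.5] T [ 0.01 -0.02  0.02] g 0.3 0.0
shift mm [-2.4  1.   2.6] shares [-0.012  0.005  0.013]
rz share 0.005
```

View pics/c3.png

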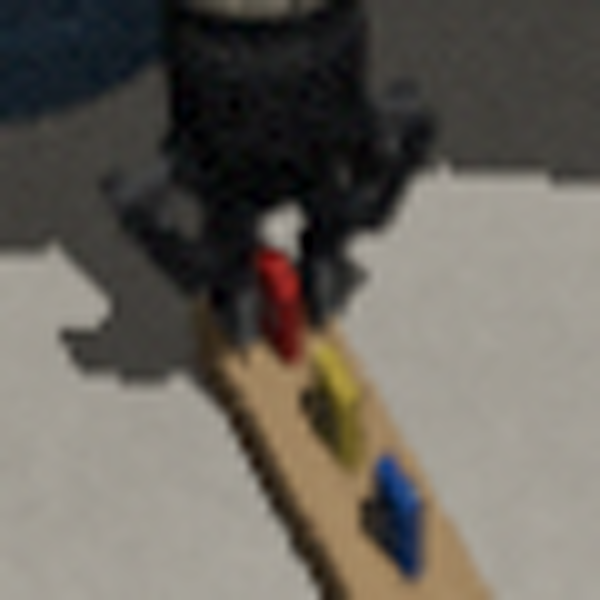

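The red key at crop (280,305) stands midway between the pads. Closing.

Emit:
move_arm(
  moves=[
    {"tx":-0.012,"ty":0,"tz":0.01,"rx":0,"ry":0,"rz":0,"hand":0.2},
    {"tx":0,"ty":0,"tz":0,"rx":0,"ry":0,"rz":0,"hand":0.1},
    {"tx":0,"ty":0,"tz":0,"rx":0,"ry":0,"rz":0,"hand":0},
    {"tx":0,"ty":0,"tz":0,"rx":0,"ry":0,"rz":0,"hand":0},
    {"tx":0,"ty":0,"tz":0,"rx":0,"ry":0,"rz":0,"hand":0},
  ],
)

```text
clock: 5.72
position: [548.1, -272.0, 42.6]
tool_rot: [-1.934, 2.475, -0.001]
contact_force: [-0.6, 3.1, 4.5]
grip_width: 0.109
grasp_force: 58.5
```

```bash
python3 -c "
from h import *
st()"
```

```text
t 5.72 p [ 548.1 -272.    42.6] yawx -104.0 z [ 0.001 -0.    -1.   ] j [-0.67  0.19 -0.15  1.23  0.   -2.  ] F [-0.6  3.1  4.5] T [ 0.49 -0.14  0.03] g 0.109 58.5
```

Emit:
move_arm(
  moves=[
    {"tx":0,"ty":0,"tz":-0.05,"rx":0,"ry":0,"rz":0,"hand":0},
    {"tx":0,"ty":0,"tz":-0.08,"rx":0,"ry":0,"rz":0,"hand":0},
    {"tx":0,"ty":0,"tz":-0.1,"rx":0,"ry":0,"rz":0,"hand":0},
    {"tx":0,"ty":0,"tz":-0.15,"rx":0,"ry":0,"rz":0,"hand":0},
    {"tx":0,"ty":0,"tz":-0.2,"rx":0,"ry":0,"rz":0,"hand":0},
    {"tx":0,"ty":0,"tz":-0.05,"rx":0,"ry":0,"rz":0,"hand":0},
    {"tx":0,"ty":0,"tz":0,"rx":0,"ry":0,"rz":0,"hand":0},
  ],
)

```text
clock: 6.6
position: [548.0, -272.4, 169.0]
tool_rot: [1.934, -2.476, 0.002]
contact_force: [0.6, 0.1, -0.6]
grip_width: 0.111
grasp_force: 59.6
```

Run:
```python
from h import *
to([555,190,168.5],-106)
S,T=get_image("scene"),get_image("top")
for c in C:
  for n,d,b in(("s",S,(200,90,260,180)),("t",T,(280,190,350,230))):
    for q in blobs(d,*C[c],b): print(n,c,q[0],q[1])
# station outline (off-white cover / whole) and slot
for n,d,b in(("s",S,(298,208,316,230)),("t",T,(180,204,200,226))):
    q=max(blobs(d,(8,60,60),(25,255,255),b,4),key=lambda q:q[1]); e=cv2.minAreaRect(np.argwhere(q[2])[:,::-1].astype(np.float32)); print(n,q[0],e,plane(d,*e[0],68))
a=cv2.resize(S["img"][90:150,200:260],(390,390),interpolation=2)
b=cv2.resize(T["img"][195:235,170:240],(683,390),interpolation=2)[:,:400]
cv2.imwrite("pics/c4.png",np.hstack([a,b])[:,:,::-1])
```

```text
t 6.6 p [ 548.  -272.4  169. ] yawx -104.0 z [ 0.001 -0.001 -1.   ] j [-0.67  0.14  0.02  1.45 -0.   -2.  ] F [ 0.6  0.1 -0.6] T [ 0.01 -0.03 -0.02] g 0.111 59.6
shift mm [-4.503e+02  1.053e+02  1.000e-01] shares [-2.251  0.527  0.   ]
rz share 0.066
s red [227.08 116.68] 25
t red [341.3  219.33] 367
s blue [206.36  97.54] 104
s blue [203.73 112.73] 15
s blue [239.33 160.48] 21
t blue [295.25 207.33] 24
s yellow [233.68 149.72] 25
t yellow [312.67 211.56] 27
s [305.93 218.  ] ((306.0, 218.0), (4.0, 6.0), 90.0) [555.15358383 190.20159854  68.        ]
t [189.33 214.23] ((189.25, 214.25001525878906), (6.363961219787598, 7.071067810058594), 45.0) [554.51660205 190.32006527  68.        ]
```

View pics/c4.png

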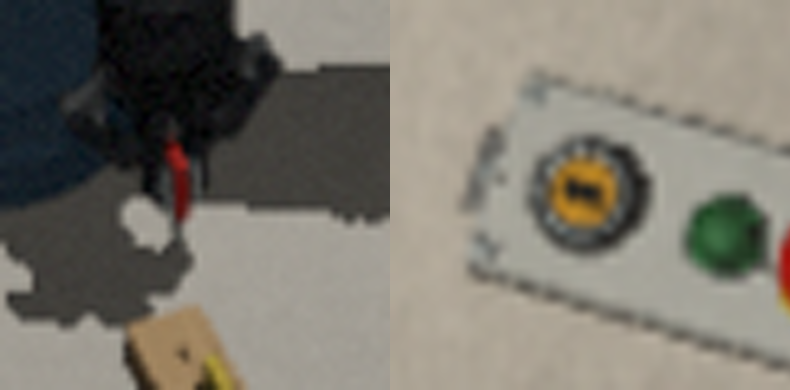

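The key hangs free of the block, and both views put the keyway at about (554.8,190.2). The station edges give a yaw of about -16.3°. Carrying it over.

Emit:
move_arm(
  moves=[
    {"tx":-0.1,"ty":0.023,"tz":0,"rx":0,"ry":0,"rz":0,"hand":0},
    {"tx":-0.25,"ty":0.0585,"tz":0,"rx":0,"ry":0,"rz":0,"hand":0},
    {"tx":-0.25,"ty":0.0585,"tz":0,"rx":0,"ry":0,"rz":0,"hand":0},
    {"tx":-0.25,"ty":0.0585,"tz":0,"rx":0,"ry":0,"rz":0,"hand":0},
    {"tx":-0.25,"ty":0.0585,"tz":0,"rx":0,"ry":0,"rz":0,"hand":0},
    {"tx":-0.25,"ty":0.0585,"tz":0,"rx":0,"ry":0,"rz":0,"hand":0},
    {"tx":-0.25,"ty":0.0585,"tz":0,"rx":0,"ry":0,"rz":0,"hand":0},
    {"tx":-0.25,"ty":0.0585,"tz":0,"rx":0,"ry":0,"rz":0,"hand":0},
  ],
)

```text
clock: 7.7
position: [552.2, 110.5, 167.3]
tool_rot: [1.934, -2.475, -0.001]
contact_force: [0.5, 0.4, -1.0]
grip_width: 0.111
grasp_force: 59.6
```

Emit:
move_arm(
  moves=[
    {"tx":-0.25,"ty":0.0585,"tz":0,"rx":0,"ry":0,"rz":0,"hand":0},
    {"tx":-0.15,"ty":0.035,"tz":0,"rx":0,"ry":0,"rz":0.07,"hand":0},
    {"tx":0,"ty":0,"tz":0.05,"rx":0,"ry":0,"rz":0,"hand":0},
    {"tx":0,"ty":0,"tz":0.1,"rx":0,"ry":0,"rz":0,"hand":0},
    {"tx":0,"ty":0,"tz":0.1,"rx":0,"ry":0,"rz":0,"hand":0},
    {"tx":0,"ty":0,"tz":0,"rx":0,"ry":0,"rz":0,"hand":0},
    {"tx":0,"ty":0,"tz":0,"rx":0,"ry":0,"rz":0,"hand":0},
  ],
)

```text
clock: 8.57
position: [554.9, 189.5, 118.4]
tool_rot: [1.887, -2.512, 0.0]
contact_force: [-0.3, -0.3, -0.4]
grip_width: 0.107
grasp_force: 59.6
```

Run:
```python
from h import *
to([554.8,190.2,115],-106.3)
S,T=get_image("scene"),get_image("top"); s=sense()
for n,d,b in(("s",S,(285,195,325,225)),("t",T,(170,195,212,235))):
    print(n,[(q[0],q[1]) for q in blobs(d,*C["red"],b)], "pred centre",proj(d,s["position"]+[0,0,16.4]), "tip",proj(d,s["position"]-[0,0,34.6]),"mouth",proj(d,[554.8,190.2,68]))
a=cv2.resize(S["img"][180:240,275:335],(390,390),interpolation=2)
b=cv2.resize(T["img"][185:245,160:220],(390,390),interpolation=2)
cv2.imwrite("pics/c5.png",np.hstack([a,b])[:,:,::-1])
```

```text
t 8.57 p [554.9 189.5 118.4] yawx -106.2 z [ 0. -0. -1.] j [ 0.11  0.07 -0.14  1.36 -0.   -1.18] F [-0.3 -0.3 -0.4] T [-0.04 -0.08  0.03] g 0.107 59.6
shift mm [-0.7  0.3  3.4] shares [-0.003  0.002  0.017]
rz share 0.004
s [(array([310.24, 208.1 ]), np.int32(21))] pred centre [308.28882269 207.29958589] tip [306.4282702  215.42080711] mouth [306.07482947 217.94485891]
t [] pred centre [185.80783226 211.74411213] tip [188.58781581 213.45114691] mouth [189.28953504 214.16327035]
```

View pics/c5.png

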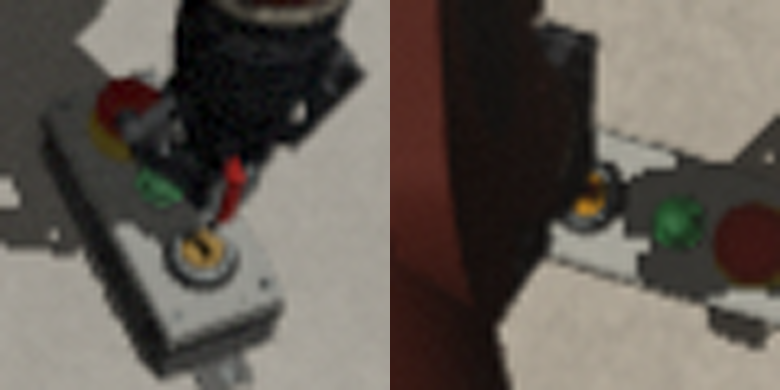

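The key is upright over the keyway. In the scene crop the blade tip is near (307,215) and the slot near (306,218), as predicted. Starting the insertion in small steps.

Emit:
move_arm(
  moves=[
    {"tx":-0.003,"ty":0,"tz":0.03,"rx":0,"ry":0,"rz":0,"hand":0},
    {"tx":0,"ty":0,"tz":0.03,"rx":0,"ry":0,"rz":0,"hand":0},
    {"tx":0,"ty":0,"tz":0.01,"rx":0,"ry":0,"rz":0,"hand":0},
    {"tx":0,"ty":0,"tz":0.01,"rx":0,"ry":0,"rz":0,"hand":0},
    {"tx":0,"ty":0,"tz":0.01,"rx":0,"ry":0,"rz":0,"hand":0},
    {"tx":0,"ty":0,"tz":0,"rx":0,"ry":0,"rz":0,"hand":0},
  ],
)

```text
clock: 9.43
position: [554.9, 190.6, 100.1]
tool_rot: [1.888, -2.511, -0.0]
contact_force: [0.4, -0.0, -0.5]
grip_width: 0.108
grasp_force: 59.6
```

```bash
python3 -c "
from h import *
st()"
```

```text
t 9.43 p [554.9 190.6 100.1] yawx -106.1 z [-0. -0. -1.] j [ 0.11  0.08 -0.17  1.32 -0.   -1.18] F [ 0.4 -0.  -0.5] T [0.04 0.02 0.05] g 0.108 59.6
```

Emit:
move_arm(
  moves=[
    {"tx":0,"ty":0,"tz":0.01,"rx":0,"ry":0,"rz":0,"hand":0},
    {"tx":0,"ty":0,"tz":0.01,"rx":0,"ry":0,"rz":0,"hand":0},
    {"tx":0,"ty":0,"tz":0.01,"rx":0,"ry":0,"rz":0,"hand":0},
    {"tx":0,"ty":0,"tz":0,"rx":0,"ry":0,"rz":0,"hand":0},
  ],
)

```text
clock: 9.93
position: [555.3, 190.4, 94.2]
tool_rot: [-1.888, 2.511, -0.001]
contact_force: [2.1, -1.7, -1.2]
grip_width: 0.113
grasp_force: 59.5
```

```bash
python3 -c "
from h import *
st()"
```

```text
t 9.93 p [555.3 190.4  94.2] yawx -106.1 z [ 0.001 -0.    -1.   ] j [ 0.11  0.08 -0.17  1.31 -0.   -1.18] F [ 2.1 -1.7 -1.2] T [-0.31 -0.66 -0.04] g 0.113 59.5
```

Emit:
move_arm(
  moves=[
    {"tx":0,"ty":-0.002,"tz":0.008,"rx":0,"ry":0,"rz":0,"hand":0},
    {"tx":0,"ty":0,"tz":0.008,"rx":0,"ry":0,"rz":0,"hand":0},
    {"tx":0,"ty":0,"tz":0.008,"rx":0,"ry":0,"rz":0,"hand":0},
    {"tx":0,"ty":0,"tz":0.008,"rx":0,"ry":0,"rz":0,"hand":0},
    {"tx":0,"ty":0,"tz":0,"rx":0,"ry":0,"rz":0,"hand":0},
  ],
)

```text
clock: 10.55
position: [555.5, 190.2, 88.3]
tool_rot: [1.888, -2.511, 0.001]
contact_force: [0.3, -3.1, 4.8]
grip_width: 0.111
grasp_force: 60.4
```

```bash
python3 -c "
from h import *
st()"
```

```text
t 10.55 p [555.5 190.2  88.3] yawx -106.1 z [ 0.    -0.001 -1.   ] j [ 0.11  0.09 -0.18  1.3  -0.   -1.18] F [ 0.3 -3.1  4.8] T [-0.84  0.05  0.02] g 0.111 60.4
```

Emit:
move_arm(
  moves=[
    {"tx":0.003,"ty":0,"tz":0.008,"rx":0,"ry":0,"rz":0,"hand":0},
    {"tx":0,"ty":0,"tz":0.008,"rx":0,"ry":0,"rz":0,"hand":0},
    {"tx":0,"ty":0,"tz":0.008,"rx":0,"ry":0,"rz":0,"hand":0},
    {"tx":0,"ty":0,"tz":0.008,"rx":0,"ry":0,"rz":0,"hand":0},
    {"tx":0,"ty":0,"tz":0.008,"rx":0,"ry":0,"rz":0,"hand":0},
    {"tx":0,"ty":0,"tz":0,"rx":0,"ry":0,"rz":0,"hand":0},
  ],
)

```text
clock: 11.3
position: [555.4, 190.0, 80.5]
tool_rot: [-1.888, 2.51, -0.0]
contact_force: [-1.3, -0.3, 7.5]
grip_width: 0.111
grasp_force: 60.9
```

```bash
python3 -c "
from h import *
st()"
```

```text
t 11.3 p [555.4 190.   80.5] yawx -106.1 z [ 0.001  0.    -1.   ] j [ 0.11  0.09 -0.19  1.29  0.   -1.18] F [-1.3 -0.3  7.5] T [-0.2   0.16 -0.01] g 0.111 60.9
```

Depth is about 22 mm, with about 6 mm left over the plunger. Continue until the force rises at the face.

Emit:
move_arm(
  moves=[
    {"tx":0,"ty":0,"tz":0.007,"rx":0,"ry":0,"rz":0,"hand":0},
    {"tx":0,"ty":0,"tz":0.007,"rx":0,"ry":0,"rz":0,"hand":0},
    {"tx":0,"ty":0,"tz":0.007,"rx":0,"ry":0,"rz":0,"hand":0},
    {"tx":0,"ty":0,"tz":0.007,"rx":0,"ry":0,"rz":0,"hand":0},
    {"tx":0,"ty":0,"tz":0,"rx":0,"ry":0,"rz":0,"hand":0},
  ],
)

```text
clock: 11.92
position: [555.4, 190.0, 74.6]
tool_rot: [-1.888, 2.51, -0.0]
contact_force: [0.8, -1.6, 7.1]
grip_width: 0.105
grasp_force: 60.7
```

```bash
python3 -c "
from h import *
st()"
```

```text
t 11.93 p [555.4 190.   74.6] yawx -106.1 z [ 0.001  0.    -1.   ] j [ 0.11  0.1  -0.2   1.28  0.   -1.18] F [ 0.8 -1.6  7.1] T [-0.21  0.05 -0.02] g 0.105 60.7
```

Emit:
move_arm(
  moves=[
    {"tx":0,"ty":0,"tz":0.003,"rx":0,"ry":0,"rz":0,"hand":0},
    {"tx":0,"ty":0,"tz":0,"rx":0,"ry":0,"rz":0,"hand":0},
  ],
)

```text
clock: 12.18
position: [555.5, 190.0, 74.5]
tool_rot: [-1.888, 2.51, -0.001]
contact_force: [-1.3, -1.4, 10.4]
grip_width: 0.109
grasp_force: 61.4
```

Emit:
move_arm(
  moves=[
    {"tx":0,"ty":0,"tz":0.003,"rx":0,"ry":0,"rz":0,"hand":0},
    {"tx":0,"ty":0,"tz":0,"rx":0,"ry":0,"rz":0,"hand":0},
  ],
)

```text
clock: 12.42
position: [555.5, 190.0, 74.4]
tool_rot: [-1.888, 2.51, -0.001]
contact_force: [-4.3, -1.5, 14.1]
grip_width: 0.106
grasp_force: 62.0
```

Emit:
move_arm(
  moves=[
    {"tx":0,"ty":0,"tz":0.006,"rx":0,"ry":0,"rz":0,"hand":0},
    {"tx":0,"ty":0,"tz":0,"rx":0,"ry":0,"rz":0,"hand":0},
  ],
)

```text
clock: 12.68
position: [555.6, 190.0, 74.3]
tool_rot: [-1.888, 2.51, -0.001]
contact_force: [-7.1, -2.6, 22.2]
grip_width: 0.111
grasp_force: 63.2
```

```bash
python3 -c "
from h import *
st()"
```

```text
t 12.68 p [555.6 190.   74.3] yawx -106.1 z [ 0.001 -0.    -1.   ] j [ 0.11  0.09 -0.2   1.28 -0.   -1.18] F [-7.1 -2.6 22.2] T [-0.54  1.72 -0.05] g 0.111 63.2
```

The key is home: force up to 22 N with no travel. Easing the side force slightly, then turning clockwise.

Emit:
move_arm(
  moves=[
    {"tx":0.001,"ty":0.004,"tz":0,"rx":0,"ry":0,"rz":0,"hand":0},
    {"tx":0,"ty":0,"tz":0,"rx":0,"ry":0,"rz":0.17,"hand":0},
    {"tx":0,"ty":0,"tz":0,"rx":0,"ry":0,"rz":0.17,"hand":0},
    {"tx":0,"ty":0,"tz":0,"rx":0,"ry":0,"rz":0.17,"hand":0},
    {"tx":0,"ty":0,"tz":0,"rx":0,"ry":0,"rz":0.17,"hand":0},
    {"tx":0,"ty":0,"tz":0,"rx":0,"ry":0,"rz":0.17,"hand":0},
    {"tx":0,"ty":0,"tz":0,"rx":0,"ry":0,"rz":0,"hand":0},
  ],
)

```text
clock: 13.55
position: [556.2, 190.0, 74.4]
tool_rot: [-1.284, 2.863, -0.003]
contact_force: [-1.4, -2.4, 18.0]
grip_width: 0.107
grasp_force: 62.4
```

```bash
python3 -c "
from h import *
st()"
```

```text
t 13.55 p [556.2 190.   74.4] yawx -131.7 z [ 0.004  0.    -1.   ] j [ 0.11  0.09 -0.2   1.27 -0.   -0.74] F [-1.4 -2.4 18. ] T [-0.42  0.19  0.04] g 0.107 62.4
```

Emit:
move_arm(
  moves=[
    {"tx":0,"ty":0,"tz":0,"rx":0,"ry":0,"rz":0.17,"hand":0},
    {"tx":0,"ty":0,"tz":0,"rx":0,"ry":0,"rz":0.17,"hand":0},
    {"tx":0,"ty":0,"tz":0,"rx":0,"ry":0,"rz":0.17,"hand":0},
    {"tx":0,"ty":0,"tz":0,"rx":0,"ry":0,"rz":0.17,"hand":0},
    {"tx":0,"ty":0,"tz":0,"rx":0,"ry":0,"rz":0.17,"hand":0},
    {"tx":0,"ty":0,"tz":0,"rx":0,"ry":0,"rz":0.17,"hand":0},
    {"tx":0,"ty":0,"tz":0,"rx":0,"ry":0,"rz":0.17,"hand":0},
    {"tx":0,"ty":0,"tz":0,"rx":0,"ry":0,"rz":0,"hand":0},
  ],
)

```text
clock: 14.55
position: [557.0, 189.4, 74.4]
tool_rot: [-0.344, 3.117, -0.002]
contact_force: [3.2, -4.0, 15.3]
grip_width: 0.111
grasp_force: 61.9
```

```bash
python3 -c "
from h import *
st()"
```

```text
t 14.55 p [557.  189.4  74.4] yawx -167.4 z [ 0.006 -0.001 -1.   ] j [ 0.11  0.09 -0.2   1.27 -0.   -0.11] F [ 3.2 -4.  15.3] T [-0.95 -0.68  0.08] g 0.111 61.9
```

Emit:
move_arm(
  moves=[
    {"tx":-0.002,"ty":-0.003,"tz":0.004,"rx":0,"ry":0,"rz":0.165,"hand":0},
    {"tx":0,"ty":0,"tz":0,"rx":0,"ry":0,"rz":0.165,"hand":0},
    {"tx":0,"ty":0,"tz":0,"rx":0,"ry":0,"rz":0.165,"hand":0},
    {"tx":0,"ty":0,"tz":0,"rx":0,"ry":0,"rz":0.165,"hand":0},
    {"tx":0,"ty":0,"tz":0,"rx":0,"ry":0,"rz":0.165,"hand":0},
    {"tx":0,"ty":0,"tz":0,"rx":0,"ry":0,"rz":0.165,"hand":0},
    {"tx":0,"ty":0,"tz":0,"rx":0,"ry":0,"rz":0.165,"hand":0},
    {"tx":0,"ty":0,"tz":0,"rx":0,"ry":0,"rz":0,"hand":0},
  ],
)

```text
clock: 15.55
position: [557.3, 188.5, 74.3]
tool_rot: [0.6, 3.078, -0.001]
contact_force: [-0.5, -7.0, 21.2]
grip_width: 0.111
grasp_force: 63.0
```

Run:
```python
from h import *
st()
S,T=get_image("scene"),get_image("top")
a=cv2.resize(S["img"][180:240,275:335],(390,390),interpolation=2)
b=cv2.resize(T["img"][185:245,160:220],(390,390),interpolation=2)
cv2.imwrite("pics/c6.png",np.hstack([a,b])[:,:,::-1])
```

```text
t 15.55 p [557.3 188.5  74.3] yawx 157.9 z [ 0.005 -0.002 -1.   ] j [ 0.11  0.09 -0.2   1.27 -0.    0.49] F [-0.5 -7.  21.2] T [-1.64  0.34  0.12] g 0.111 63.0
```

View pics/c6.png

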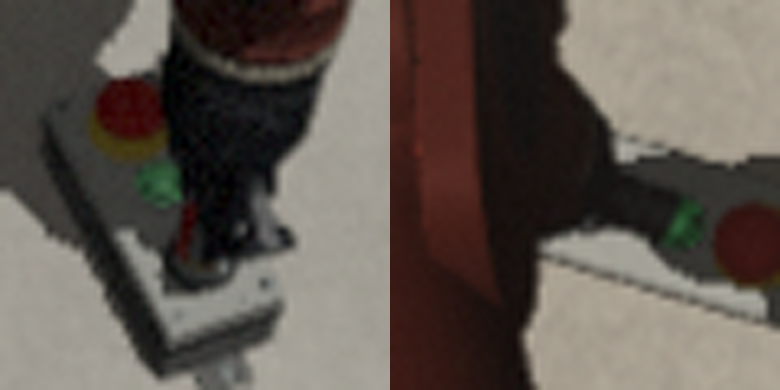

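After a 96° turn the scene crop shows the red head seated on the bezel at (188,235). The stop button at (128,110) is untouched. A short hold will confirm it's stable before handing in.

Emit:
move_arm(
  moves=[
    {"tx":0,"ty":0,"tz":0,"rx":0,"ry":0,"rz":0,"hand":0},
    {"tx":0,"ty":0,"tz":0,"rx":0,"ry":0,"rz":0,"hand":0},
    {"tx":0,"ty":0,"tz":0,"rx":0,"ry":0,"rz":0,"hand":0},
    {"tx":0,"ty":0,"tz":0,"rx":0,"ry":0,"rz":0,"hand":0},
  ],
)

```text
clock: 16.15
position: [557.3, 188.5, 74.3]
tool_rot: [0.599, 3.078, -0.001]
contact_force: [-1.2, -6.9, 21.8]
grip_width: 0.11
grasp_force: 63.0
```

```bash
python3 -c "
from h import *
st(); print(hand_in())"
```

```text
t 16.15 p [557.3 188.5  74.3] yawx 158.0 z [ 0.005 -0.002 -1.   ] j [ 0.11  0.09 -0.2   1.27 -0.    0.49] F [-1.2 -6.9 21.8] T [-1.59  0.28  0.06] g 0.11 63.0
the job is handed in; nothing more can be done
None
```

Handed in at 16 s with the red key fully home, turned about 96° clockwise and still gripped; that puts the plug at an estimated 1.47 rad (the press runs past 1.2), but I did not read the plug angle or see the press run directly.

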